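# Bar gas change-over: shut the green slide valve, open the red one

### The arm

A 6-joint arm with a two-finger parallel gripper is mounted at the origin on the work surface. World frame = base frame: x ahead of the robot, y to its left, z up, the work surface at z = 0. Lengths are in m, angles in degrees, forces in N, time in s.
With the tool pointing down it reaches from about 0.425 to 1.125 m from the base axis. Payload 14.9 kg.
Tool frame: the origin (TCP) lies on the centre line of the jaws, within the pads' length; the fingertips stand 8 mm ahead of it and the grasp point (between the pads) lies 11 mm behind it; z points along the fingers, y is the line along which they close (so a half turn about z gives the same grasp; the last joint's range is limited). The gripper opens to 91 mm and grips with 3 to 60 N. Pads are 32 mm wide; open, the fingers measure 118 mm over their backs; the gripper's body (76 mm by 178 mm) begins 60 mm behind the grasp point.
Start: joints at [-74.96, 21.709, 99.362, -0, 58.929, -1.908], TCP at [0.204, -0.67, 0.222] pointing down, gripper open.
Joint ranges: [-158.91, 158.91], [-42.39, 125.64], [0.06, 152.35], [-60.88, 240.88], [17.5, 164.5], [-176.32, 176.32]. Speed limits (degrees/s): [108.29, 108.29, 136.94, 180, 180, 180].

### API

Orientations are given as a 3x3 rotation matrix whose columns are the frame's x, y, z axes.
In Python, from workcell import r gives the robot as it stands.
- The arm moves only by the tool play_rows, never from a script. Its argument "deltas" is a list of rows, each an object with "gripper": the gripper's target within -1 to 1 (shut at 1, half-way at 0, fully open at -1); "travel": the shift along the tool's x, y, z as a fraction of full scale, a list of three; "roll": the turn about the tool's z as a fraction of full scale. A call has 1 to 8 rows; each row is the pose to reach, as a shift and turn from the pose commanded when the call began, along the tool's axes at that moment, turning the shorter way round; what a row does not reach only later rows make up. Full scale, the value 1, is 0.2 m for a shift and pi rad for a turn. A row lasts 1/8 s, in which the tool goes at most 62.5 mm and 10.7 degrees, less where a joint would pass 70% of its speed; a pose out of reach is approached as far as the arm can. A call with a number of a shift or a turn outside -1 to 1 is refused whole. A call with a gripper value outside its range is refused whole. The fingers move at their own pace and stop on an object; the grip force is fixed at half the most. Time passes only in rows, so rows that repeat a pose let the fingers close. It gives the time, the measured TCP pose, the force and the opening at its end, in the units of the state.
- r.get_state(): the state, without advancing time (a new reading comes with each control period).
- r.camera(name): name is "side" or "top" or "wrist"; returns a dict with "color" (384x512x3 uint8, red, green, blue), "camera_matrix" (3x3 intrinsics, pixels), "R" (3x3) and "t" (3): a world point X has camera coordinates R X + t; the wrist camera has in their place "hand_eye" (4x4, takes a point from camera to tool coordinates, whose origin is the TCP and whose axes are the flange's). Camera axes: x right, y down, z forward; pixel columns grow to the right and rows downward; lengths in m; the calibration is good to about 2 mm. The wrist camera is an equidistant fisheye: a pixel r from the principal point sees the ray r / f radians off the axis. A picture is of the moment at which its call begins: read the wrist's pose just before it. There is no depth.
- r.hand_in(): hands the job in, once; it reports no verdict.
The state is a dict: "clock": time; "joint_positions": joint angles; "qd": joint speeds; "joint_torque": joint torques, N m; "eef_pos": TCP position; "tcp_rot": TCP orientation; "contact_force": force on the tool from outside, world axes, zero at the start; "ft_torque": the same for the moment, N m; "finger_gap": finger opening in m.
Only numpy, scipy, OpenCV 4.12 (cv2) and the standard library are available. Lean on these libraries where they do the work, as an engineer would, in place of code of your own. Each camera call takes 0.05 s, during which the arm holds its last target. There are 200 camera calls.

### The job

The gas bottle on the green valve is empty. First push the green knob fully home to shut that valve, then pull the red knob all the way out to open the reserve. Leave the yellow valve shut, and do not disturb the glass or the coasters.

Things in the scene. Friction and masses are not known exactly. Their poses are not given: they have to be found in the camera images.
- green_knob (a point): Centre of the green knob: a plain cylinder 32 mm in diameter, 28 mm long, lying level on the end of a 12 mm steel rod, 52 mm above the counter; it moves with the knob. Its x axis runs level along the rod into the valve (push-home direction; pull-out is minus x); z is up. The three valves stand side by side in any order, knobs towards the robot, each turned by up to 12 degrees.
- green_valve (a joint): How far the green knob is out, m: 0 fully home (shut), 0.045 fully out (open), hard stops at both ends. Starts out (open). Detents: in the last 7 mm before either end the released knob is drawn to that end by itself and held there; about 6 to 10 N frees it. Around the middle it stays where it is left.
- red_knob (a point): Centre of the red knob: same size, height and axes as the green one. Each knob belongs to a fixed aluminium valve block 90 mm long, 56 mm wide and 78 mm high (92 mm with the gauge on top), whose front face is 38 mm from the knob's centre, on the +x side, when the knob is home.
- red_valve (a joint): How far the red knob is pulled out, m: same range and detents as the green one. Starts home (0).
- yellow_valve (a joint): The same for the third valve, with the yellow knob, which starts home (0) and must stay there.
- glass: Empty straight-sided glass tumbler, 72 mm across and 120 mm high, loose on the counter to one side; origin at the centre of its underside, z up.
- coasters: Stack of three round coasters, 94 mm across and 24 mm high, loose on the counter to one side; origin at the centre of its underside, z up.

How it is judged:
By the outcome, as a careful person would: the job done as asked, in the order asked, and still so for the second after the job is handed in, with the robot touching nothing.
It also fails if it takes over 46 s, if anything falls off the work surface, if the arm or the gripper's body presses on something with over 40 N, if the wrist force passes 120 N, or if a joint passes its speed limit or range.

## Working session

There is one attempt and no reset: what is moved stays moved. The work goes in short steps, Python scripts to look and compute and a tool call to move; the robot and the scene stay as the last step left them, time stands still between calls to the robot, and variables do not carry over. Pictures are saved under pics/ and viewed, on a budget of 10 in all, crops included, one or two more only if the job needs it, and the job is handed in when it is done.

Besides the shell and the picture viewer there is one more tool, called after "Call:" as name(argument=value, ...), one argument or row to a line, values as JSON. play_rows: Moves the arm, as the interface text tells. Shift numbers are shares of 0.2 m and turn numbers shares of pi rad, none past 1 either way. Its arguments: {"type":"object","properties":{"deltas":{"type":"array"}},"required":["deltas"]}

```bash
mkdir -p pics
cat > look.py <<'E'
import sys,cv2,numpy as np,pickle
from workcell import r
def snap(n,tag):
    s=r.get_state(); c=r.camera(n); pickle.dump((s,c),open(f'{tag}.pkl','wb'))
    cv2.imwrite(f'pics/{tag}.png',c['color'][:,:,::-1]); return s,c
def ray(c,u,v):
    K=c['camera_matrix']; d=np.linalg.solve(K,[u,v,1.]); return -c['R'].T@c['t'], c['R'].T@d
def atz(c,u,v,z):
    o,d=ray(c,u,v); return o+d*(z-o[2])/d[2]
E
python3 - <<'E'
from look import *
a=[]
for n in('top','side'):
    s,c=snap(n,n+'0'); print(n,c['camera_matrix'].round(1).tolist(),c['R'].round(3).tolist(),c['t'].round(3).tolist())
print(s)
E
```

```text
top [[499.1, 0.0, 259.8], [0.0, 499.1, 205.4], [0.0, 0.0, 1.0]] [[0.03, -1.0, -0.001], [-0.989, -0.03, -0.145], [0.145, 0.005, -0.989]] [-0.001, 0.595, 1.576]
side [[352.6, 0.0, 260.4], [0.0, 352.6, 187.8], [0.0, 0.0, 1.0]] [[-0.99, -0.14, -0.007], [-0.099, 0.733, -0.673], [0.099, -0.665, -0.74]] [0.566, 0.099, 1.137]
{'clock': 0.05, 'joint_positions': array([-7.49583487e+01,  2.17392582e+01,  9.93925761e+01,  1.04912509e-03,
        5.89262178e+01, -1.90738919e+00]), 'qd': array([-0.02329904,  0.01228712, -0.06565316, -0.04011975, -0.11225297,
       -0.02206925]), 'joint_torque': array([ 1.01377962e-03, -7.65736485e+01, -4.35758328e+01,  6.53731730e-02,
        3.99311597e-02, -4.14923136e-06]), 'eef_pos': array([ 0.20397971, -0.66925851,  0.22130538]), 'tcp_rot': array([[ 9.56567180e-01,  2.91511868e-01, -2.47801109e-04],
       [ 2.91511970e-01, -9.56566676e-01,  9.82555600e-04],
       [ 4.93883360e-05, -1.01211743e-03, -9.99999487e-01]]), 'contact_force': array([-0.69079844,  0.06511685, -0.24265748]), 'ft_torque': array([ 0.00753116,  0.01514357, -0.02001577]), 'finger_gap': 0.0911316209370251}
```

View pics/top0.png

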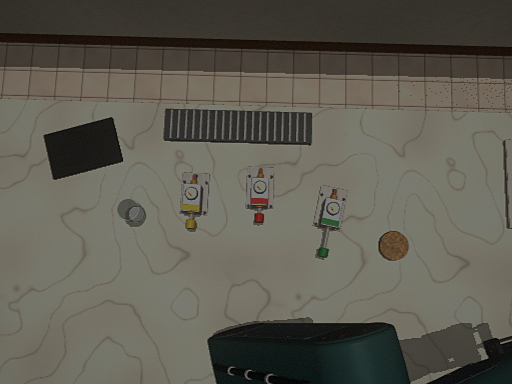

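View pics/side0.png

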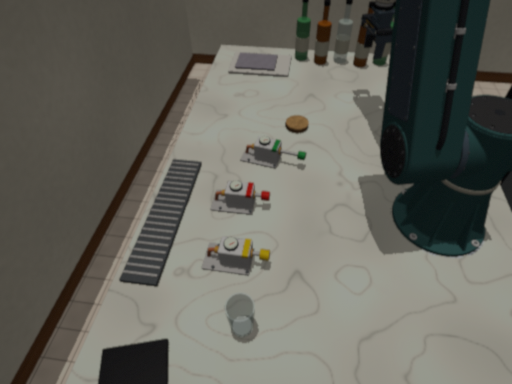

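Top view: green knob ~(322,253), which is out; red ~(259,217) and yellow ~(191,225), both home; glass ~(133,213); coasters ~(394,246). I'll enlarge this area.

Run:
```python
from look import *
s,c=pickle.load(open('top0.pkl','rb'))
im=cv2.imread('pics/top0.png')[160:270,170:360]
cv2.imwrite('pics/crop0.png',cv2.resize(im,None,fx=4.2,fy=4.2,interpolation=cv2.INTER_CUBIC))
for n,u,v,z in[('g',322,253,.052),('r',259,217,.052),('y',191,225,.052),('gblk',331,208,.078),('rblk',260,188,.078),('coast',394,246,.024),('glass',133,213,.06)]: print(n,atz(c,u,v,z).round(3))
```

```text
g [ 0.446 -0.185  0.052]
r [0.556 0.019 0.052]
y [0.523 0.236 0.052]
gblk [ 0.588 -0.209  0.078]
rblk [0.646 0.018 0.078]
coast [ 0.477 -0.422  0.024]
glass [0.555 0.422 0.06 ]
```

View pics/crop0.png

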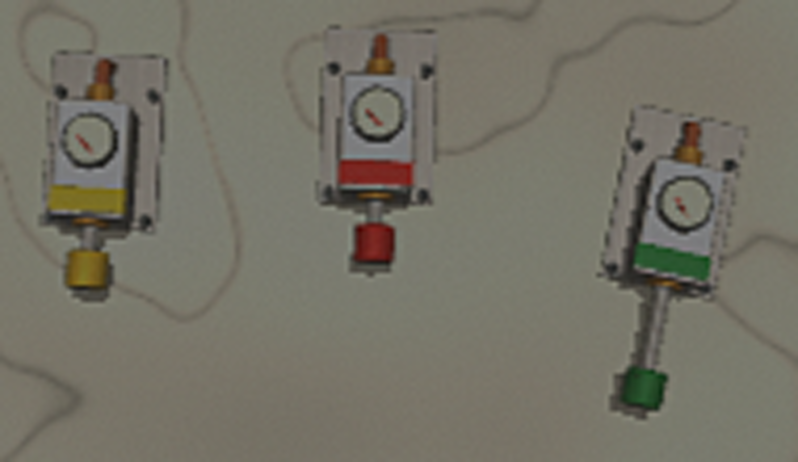

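```bash
cat >> look.py <<'E'
def go(p,yaw):
    s=r.get_state(); R=s['tcp_rot']; d=R.T@(np.array(p)-s['eef_pos'])
    y0=np.degrees(np.arctan2(R[1,0],R[0,0])); a=-(yaw-y0)
    print('travel',(d/.2).round(4),'roll',round(a/180,4),'yaw0',round(y0,2),'pos',s['eef_pos'].round(4))
E
python3 - <<'E'
from look import *
s,c=pickle.load(open('top0.pkl','rb'))
f=lambda u,v,z:atz(c,170+u/4.2,160+v/4.2,z)
def ang(a,b): d=b-a; return np.degrees(np.arctan2(d[1],d[0])).round(1), np.hypot(d[0],d[1]).round(3)
k={}
for n,a,b in[('g',(643,388),(664,285)),('r',(374,243),(376,198)),('y',(88,269),(91,222))]:
    A,B=f(*a,.052),f(*b,.052); print(n,A.round(4),ang(A,B))
# plate edges z~.006, block top edges, gauge->knob
for n,a,b,z in[('gL',(602,277),(633,106),.006),('gR',(713,296),(745,128),.006),('rL',(320,200),(327,30),.006),('rR',(433,203),(435,32),.006)]: print(n,ang(f(*a,z),f(*b,z)))
for n,k,g in[('g',(643,388),(686,203)),('r',(374,243),(378,113))]: print(n,'gauge',ang(f(*k,.052),f(*g,.092)))
go([.440,-.184,.16],-9.5)
E
```

```text
g [ 0.4484 -0.1888  0.052 ] (np.float64(-10.8), np.float64(0.08))
r [0.5529 0.0183 0.052 ] (np.float64(-0.8), np.float64(0.035))
y [0.5263 0.2361 0.052 ] (np.float64(-0.8), np.float64(0.036))
gL (np.float64(-9.4), np.float64(0.139))
gR (np.float64(-10.3), np.float64(0.137))
rL (np.float64(-0.4), np.float64(0.137))
rR (np.float64(0.8), np.float64(0.138))
g gauge (np.float64(-10.6), np.float64(0.139))
r gauge (np.float64(-0.2), np.float64(0.094))
travel [ 1.8362 -1.9765  0.3088] roll 0.1469 yaw0 16.95 pos [ 0.204  -0.6693  0.2213]
```

Call:
play_rows(
  deltas=[
    {"gripper": -1,"travel": [0.92,-0.99,0],"roll": 0.15},
    {"gripper": -1,"travel": [0.92,-0.99,0],"roll": 0.15},
    {"gripper": -1,"travel": [0.92,-0.99,0],"roll": 0.15},
    {"gripper": -1,"travel": [0.92,-0.99,0],"roll": 0.15},
    {"gripper": -1,"travel": [0.92,-0.99,0],"roll": 0.15},
    {"gripper": -1,"travel": [0.92,-0.99,0],"roll": 0.15},
    {"gripper": -1,"travel": [0.92,-0.99,0],"roll": 0.15},
  ],
)

```text
clock: 0.98
eef_pos: [0.3221, -0.4277, 0.222]
tcp_rot: [[0.985, -0.175, 0.0], [-0.175, -0.985, -0.0], [0.0, 0.0, -1.0]]
contact_force: [-0.2, -0.5, 0.2]
finger_gap: 0.0908
```

Run:
```python
from look import *
go([.448,-.188,.16],-10.3)
```

```text
travel [ 0.4099 -1.2904  0.3097] roll 0.0012 yaw0 -10.08 pos [ 0.3221 -0.4277  0.222 ]
```

Call:
play_rows(
  deltas=[
    {"gripper": -1,"travel": [0.4,-0.99,0.1],"roll": 0.001},
    {"gripper": -1,"travel": [0.4,-0.99,0.1],"roll": 0.001},
    {"gripper": -1,"travel": [0.4,-0.99,0.1],"roll": 0.001},
    {"gripper": -1,"travel": [0.4,-0.99,0.1],"roll": 0.001},
    {"gripper": -1,"travel": [0.4,-0.99,0.1],"roll": 0.001},
    {"gripper": -1,"travel": [0.4,-0.99,0.1],"roll": 0.001},
  ],
)

```text
clock: 1.72
eef_pos: [0.4355, -0.2468, 0.2019]
tcp_rot: [[0.984, -0.179, -0.0], [-0.179, -0.984, -0.0], [-0.0, 0.0, -1.0]]
contact_force: [-0.3, 0.8, 0.2]
finger_gap: 0.0911
```

Run:
```python
from look import *
s,c=snap('wrist','w1'); print(c['camera_matrix'],c['hand_eye'].round(4))
cv2.imwrite('pics/w1b.png',cv2.resize(c['color'][:,:,::-1],(800,600),interpolation=cv2.INTER_CUBIC))
go([.448,-.188,.16],-10.3)
```

```text
[[297.31863964   0.         256.83416337]
 [  0.         297.31863964 187.53688962]
 [  0.           0.           1.        ]] [[-0.000e+00 -9.564e-01 -2.919e-01  8.230e-02]
 [ 1.000e+00  1.000e-04 -3.000e-04 -2.000e-04]
 [ 3.000e-04 -2.919e-01  9.564e-01 -1.639e-01]
 [ 0.000e+00  0.000e+00  0.000e+00  1.000e+00]]
travel [ 0.0094 -0.301   0.2098] roll -0.0001 yaw0 -10.32 pos [ 0.4354 -0.2469  0.202 ]
```

View pics/w1b.png

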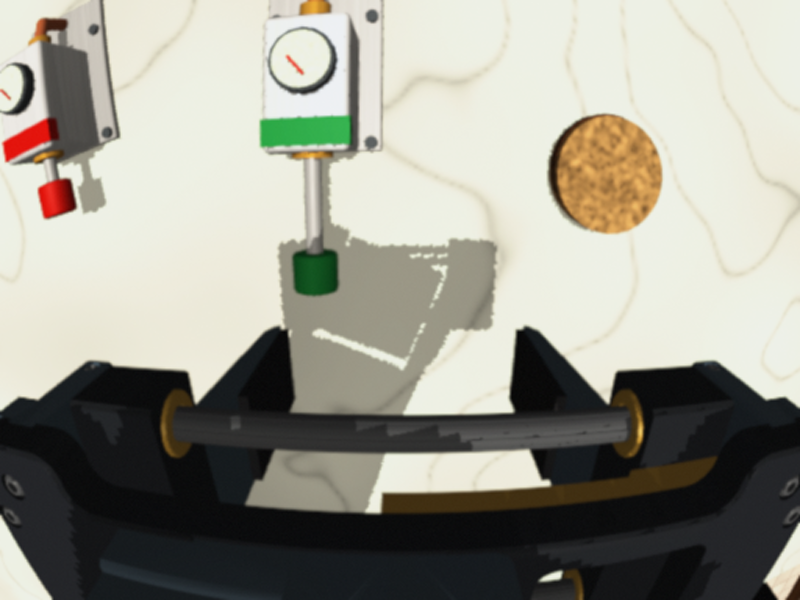

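Wrist view (800 px scale): green knob centre ~(315.5,272), rod exit ~(315,158), red knob centre ~(57,197), red rod exit ~(47,158).

```bash
cat >> look.py <<'E'
def wz(s,c,u,v,z):
    K=c['camera_matrix']; x=np.array([u-K[0,2],v-K[1,2]]); n=np.hypot(*x); t=n/K[0,0]
    d=np.r_[x/n*np.sin(t),np.cos(t)]; H=c['hand_eye']; R=s['tcp_rot']
    o=s['eef_pos']+R@H[:3,3]; d=R@H[:3,:3]@d; return o+d*(z-o[2])/d[2]
E
python3 - <<'E'
from look import *
s,c=pickle.load(open('w1.pkl','rb'))
for n,a,b in[('g',(315.5,272),(315,158)),('r',(57,197),(47,158))]:
    A,B=[wz(s,c,p[0]*.64,p[1]*.64,.052) for p in(a,b)]; d=B-A; print(n,A.round(4),np.degrees(np.arctan2(d[1],d[0])),np.hypot(*d[:2]))
go([.448,-.188,.041],-10.3)
E
```

```text
g [ 0.4483 -0.1874  0.052 ] -11.99530762142122 0.07961410024477165
r [0.5543 0.0202 0.052 ] 4.1616094812573055 0.03487836803513518
travel [ 0.0094 -0.3011  0.8048] roll -0.0001 yaw0 -10.32 pos [ 0.4354 -0.2469  0.202 ]
```

Call:
play_rows(
  deltas=[
    {"gripper": -1,"travel": [0.01,-0.3,0.2],"roll": 0.003},
    {"gripper": -1,"travel": [0.01,-0.3,0.3],"roll": 0.003},
    {"gripper": -1,"travel": [0.01,-0.3,0.55],"roll": 0.003},
    {"gripper": -1,"travel": [0.01,-0.3,0.805],"roll": 0.003},
    {"gripper": -1,"travel": [0.01,-0.3,0.805],"roll": 0.003},
  ],
)

```text
clock: 2.4
eef_pos: [0.4459, -0.1869, 0.0384]
tcp_rot: [[0.982, -0.188, -0.006], [-0.188, -0.982, 0.003], [-0.006, -0.002, -1.0]]
contact_force: [-1.4, 0.6, -0.4]
finger_gap: 0.0912
```

Run:
```python
from look import *
go([.4483,-.1875,.041],-10.8)
```

```text
travel [ 0.0125  0.0008 -0.0132] roll -0.0003 yaw0 -10.86 pos [ 0.4459 -0.1869  0.0384]
```

Call:
play_rows(
  deltas=[
    {"gripper": -1,"travel": [0,0,0],"roll": 0},
    {"gripper": 0.3,"travel": [0,0,0],"roll": 0},
    {"gripper": 0.3,"travel": [0,0,0],"roll": 0},
    {"gripper": 0.3,"travel": [0,0,0],"roll": 0},
    {"gripper": 0.3,"travel": [0,0,0],"roll": 0},
    {"gripper": 1,"travel": [0,0,0],"roll": 0},
    {"gripper": 1,"travel": [0,0,0],"roll": 0},
    {"gripper": 1,"travel": [0,0,0],"roll": 0},
  ],
)

```text
clock: 3.4
eef_pos: [0.4482, -0.1874, 0.0409]
tcp_rot: [[0.982, -0.186, -0.0], [-0.186, -0.982, -0.001], [-0.0, 0.001, -1.0]]
contact_force: [-3.5, -9.2, -0.7]
finger_gap: 0.0313
```

Call:
play_rows(
  deltas=[
    {"gripper": 1,"travel": [0.05,0,0],"roll": 0},
    {"gripper": 1,"travel": [0.1,0,0],"roll": 0},
    {"gripper": 1,"travel": [0.15,0,0],"roll": 0},
    {"gripper": 1,"travel": [0.19,0,0],"roll": 0},
    {"gripper": 1,"travel": [0.22,0,0],"roll": 0},
    {"gripper": 1,"travel": [0.225,0,0],"roll": 0},
    {"gripper": 1,"travel": [0.225,0,0],"roll": 0},
    {"gripper": 1,"travel": [0.225,0,0],"roll": 0},
  ],
)

```text
clock: 4.4
eef_pos: [0.4924, -0.1958, 0.0409]
tcp_rot: [[0.982, -0.187, -0.0], [-0.187, -0.982, -0.001], [-0.0, 0.001, -1.0]]
contact_force: [-2.0, -7.6, 1.0]
finger_gap: 0.031
```

Call:
play_rows(
  deltas=[
    {"gripper": 1,"travel": [0.007,0,0],"roll": 0},
    {"gripper": 1,"travel": [0.007,0,0],"roll": 0},
    {"gripper": 1,"travel": [0.007,0,0],"roll": 0},
  ],
)

```text
clock: 4.78
eef_pos: [0.4925, -0.1957, 0.0408]
tcp_rot: [[0.982, -0.186, -0.003], [-0.186, -0.982, 0.0], [-0.003, 0.0, -1.0]]
contact_force: [-12.0, -7.3, 10.7]
finger_gap: 0.0313
```

Call:
play_rows(
  deltas=[
    {"gripper": -0.5,"travel": [0,0,0],"roll": 0},
    {"gripper": -0.5,"travel": [0,0,0],"roll": 0},
    {"gripper": -0.5,"travel": [0,0,0],"roll": 0},
    {"gripper": -0.5,"travel": [0,0,0],"roll": 0},
    {"gripper": -0.7,"travel": [0,0,-0.3],"roll": 0},
    {"gripper": -1,"travel": [-0.2,0,-0.6],"roll": 0},
    {"gripper": -1,"travel": [-0.2,-0.3,-0.65],"roll": 0},
    {"gripper": -1,"travel": [-0.2,-0.3,-0.65],"roll": 0},
  ],
)

```text
clock: 5.78
eef_pos: [0.4664, -0.1272, 0.1726]
tcp_rot: [[0.983, -0.184, 0.003], [-0.184, -0.983, -0.001], [0.003, 0.0, -1.0]]
contact_force: [-0.5, -0.4, 0.5]
finger_gap: 0.091
```

Run:
```python
from look import *
s,c=snap('wrist','w2')
cv2.imwrite('pics/w2b.png',cv2.resize(c['color'][:,:,::-1],(800,600),interpolation=cv2.INTER_CUBIC))
go([.554,.019,.17],1)
```

```text
travel [ 0.2957 -0.8044  0.0088] roll -0.0646 yaw0 -10.64 pos [ 0.4662 -0.1282  0.1717]
```

View pics/w2b.png

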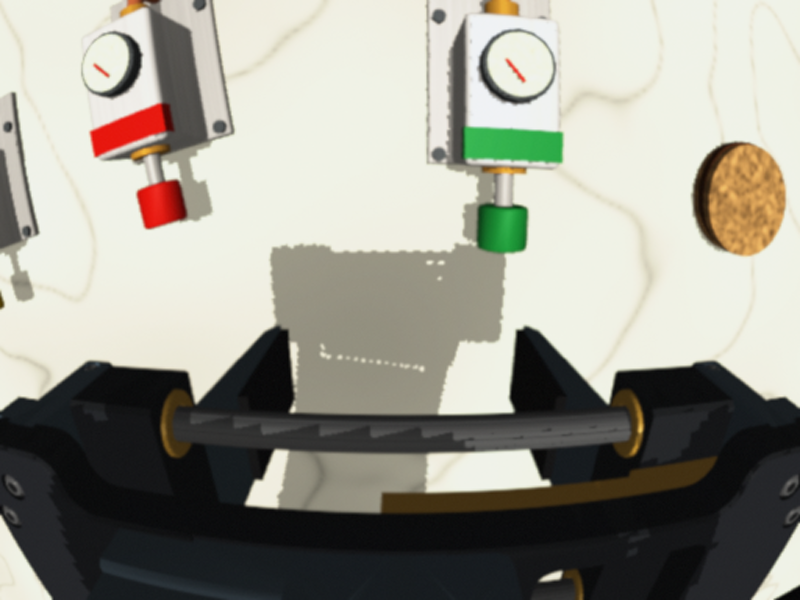

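Green is home: its short rod looks the same as red's. Green knob centre ~(502,228), rod exit (503,170); red knob centre ~(162,203), rod exit (149,155).

Run:
```python
from look import *
s,c=pickle.load(open('w2.pkl','rb'))
for n,a,b in[('g',(502,228),(503,170)),('r',(162,203),(149,155))]:
    A,B=[wz(s,c,p[0]*.64,p[1]*.64,.052) for p in(a,b)]; d=B-A; print(n,A.round(4),np.degrees(np.arctan2(d[1],d[0])),np.hypot(*d[:2]))
go([.554,.019,.17],1)
```

```text
g [ 0.4926 -0.1962  0.052 ] -9.658477663784936 0.036457569460728
r [0.5539 0.0198 0.052 ] 3.1393611994784703 0.03427205219862698
travel [ 0.2957 -0.8044  0.0088] roll -0.0646 yaw0 -10.64 pos [ 0.4662 -0.1282  0.1717]
```

Call:
play_rows(
  deltas=[
    {"gripper": -1,"travel": [0.295,-0.805,0],"roll": -0.067},
    {"gripper": -1,"travel": [0.295,-0.805,0],"roll": -0.067},
    {"gripper": -1,"travel": [0.295,-0.805,0],"roll": -0.067},
    {"gripper": -1,"travel": [0.295,-0.805,0],"roll": -0.067},
    {"gripper": -1,"travel": [0.295,-0.805,0],"roll": -0.067},
  ],
)

```text
clock: 6.45
eef_pos: [0.5533, 0.0172, 0.17]
tcp_rot: [[1.0, 0.022, -0.002], [0.022, -1.0, -0.0], [-0.002, 0.0, -1.0]]
contact_force: [-0.4, -0.5, 0.3]
finger_gap: 0.0915
```

Run:
```python
from look import *
go([.554,.0193,.041],1.5)
```

```text
travel [ 0.0046 -0.0104  0.6452] roll -0.0012 yaw0 1.28 pos [0.5533 0.0172 0.17  ]
```

Call:
play_rows(
  deltas=[
    {"gripper": -1,"travel": [0,0,0],"roll": 0},
    {"gripper": -1,"travel": [0,0,0.25],"roll": 0},
    {"gripper": -1,"travel": [0,0,0.5],"roll": 0},
    {"gripper": -1,"travel": [0,0,0.65],"roll": 0},
    {"gripper": -1,"travel": [0,0,0.65],"roll": 0},
    {"gripper": -1,"travel": [0,0,0.65],"roll": 0},
  ],
)

```text
clock: 7.2
eef_pos: [0.5544, 0.0175, 0.0421]
tcp_rot: [[1.0, 0.022, 0.001], [0.022, -1.0, 0.0], [0.001, 0.0, -1.0]]
contact_force: [0.6, -0.1, 0.3]
finger_gap: 0.0915
```

Run:
```python
from look import *
s,c=snap('wrist','w3')
cv2.imwrite('pics/w3b.png',cv2.resize(c['color'][:,:,::-1],(800,600),interpolation=cv2.INTER_CUBIC))
go([.554,.0193,.041],1.5)
```

```text
travel [-0.0036 -0.0085  0.0073] roll -0.0013 yaw0 1.26 pos [0.5548 0.0176 0.0425]
```

View pics/w3b.png

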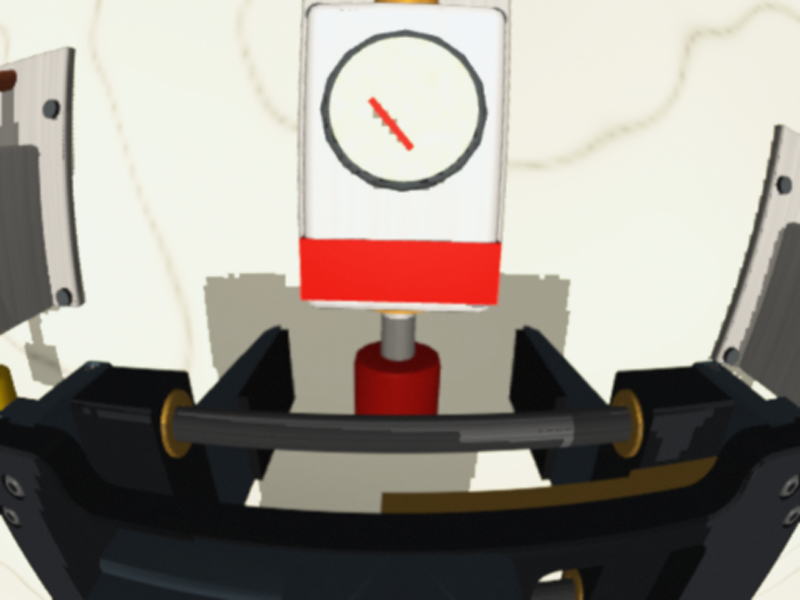

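The red knob sits between the open pads, ~1.5 mm to the left (397 vs 401), with the block axis turned ~1.4° from the tool. Correcting both, then closing.

Call:
play_rows(
  deltas=[
    {"gripper": -1,"travel": [-0.003,-0.008,0.006],"roll": 0.007},
    {"gripper": 0.3,"travel": [-0.003,-0.008,0.006],"roll": 0.007},
    {"gripper": 0.3,"travel": [-0.003,-0.008,0.006],"roll": 0.007},
    {"gripper": 0.3,"travel": [-0.003,-0.008,0.006],"roll": 0.007},
    {"gripper": 0.3,"travel": [-0.003,-0.008,0.006],"roll": 0.007},
    {"gripper": 1,"travel": [-0.003,-0.008,0.006],"roll": 0.007},
    {"gripper": 1,"travel": [-0.003,-0.008,0.006],"roll": 0.007},
    {"gripper": 1,"travel": [-0.003,-0.008,0.006],"roll": 0.007},
  ],
)

```text
clock: 8.25
eef_pos: [0.5532, 0.0194, 0.0397]
tcp_rot: [[1.0, 0.001, 0.0], [0.001, -1.0, -0.0], [0.0, 0.0, -1.0]]
contact_force: [-0.2, -4.1, 0.6]
finger_gap: 0.0315
```

Call:
play_rows(
  deltas=[
    {"gripper": 1,"travel": [-0.04,0,0],"roll": 0},
    {"gripper": 1,"travel": [-0.09,0,0],"roll": 0},
    {"gripper": 1,"travel": [-0.14,0,0],"roll": 0},
    {"gripper": 1,"travel": [-0.18,0,0],"roll": 0},
    {"gripper": 1,"travel": [-0.21,0,0],"roll": 0},
    {"gripper": 1,"travel": [-0.22,0,0],"roll": 0},
    {"gripper": 1,"travel": [-0.22,0,0],"roll": 0},
    {"gripper": 1,"travel": [-0.22,0,0],"roll": 0},
  ],
)

```text
clock: 9.25
eef_pos: [0.5083, 0.0196, 0.0396]
tcp_rot: [[1.0, 0.0, -0.002], [0.0, -1.0, 0.0], [-0.002, -0.0, -1.0]]
contact_force: [-7.3, -1.7, 6.8]
finger_gap: 0.0317
```

Call:
play_rows(
  deltas=[
    {"gripper": 1,"travel": [-0.01,0,0],"roll": 0},
    {"gripper": 1,"travel": [-0.01,0,0],"roll": 0},
    {"gripper": 1,"travel": [-0.01,0,0],"roll": 0},
  ],
)

```text
clock: 9.62
eef_pos: [0.5081, 0.0196, 0.0398]
tcp_rot: [[1.0, 0.001, 0.002], [0.001, -1.0, 0.0], [0.002, -0.0, -1.0]]
contact_force: [4.7, -1.4, -7.0]
finger_gap: 0.0317
```

Red is at its outer stop: the commanded extra pull gave force but no movement. I'll release and lift straight up.

Call:
play_rows(
  deltas=[
    {"gripper": -0.5,"travel": [0.005,0,0],"roll": 0},
    {"gripper": -0.5,"travel": [0.005,0,0],"roll": 0},
    {"gripper": -0.5,"travel": [0.005,0,0],"roll": 0},
    {"gripper": -0.5,"travel": [0.005,0,0],"roll": 0},
    {"gripper": -0.5,"travel": [0.005,0,-0.3],"roll": 0},
    {"gripper": -0.5,"travel": [0,0,-0.6],"roll": 0},
    {"gripper": -0.5,"travel": [-0.3,0,-0.8],"roll": 0},
    {"gripper": -0.5,"travel": [-0.3,0,-0.8],"roll": 0},
  ],
)

```text
clock: 10.62
eef_pos: [0.446, 0.0196, 0.2018]
tcp_rot: [[1.0, 0.001, 0.003], [0.001, -1.0, -0.0], [0.003, 0.0, -1.0]]
contact_force: [0.7, 0.3, -0.3]
finger_gap: 0.0683
```

Run:
```python
from look import *
s,c=snap('wrist','w4'); print(s['eef_pos'],s['contact_force'])
cv2.imwrite('pics/w4b.png',cv2.resize(c['color'][:,:,::-1],(800,600),interpolation=cv2.INTER_CUBIC))
```

```text
[0.4459691  0.01957116 0.20178022] [ 0.69768624  0.34238155 -0.33964837]
```

View pics/w4b.png

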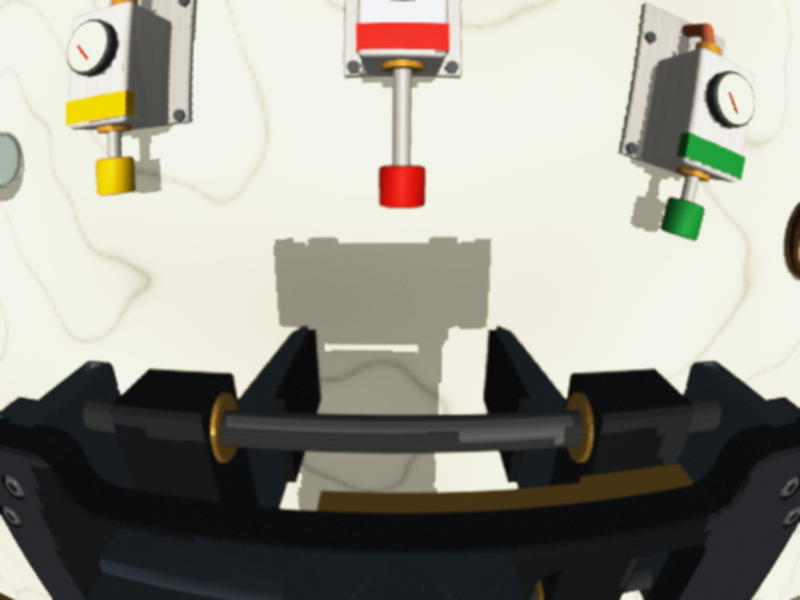

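Red is fully out (knob ~(402,186)), green (~(684,219)) and yellow (~(115,175)) are home, and the gripper is clear.

Run:
```python
from look import *
s,c=pickle.load(open('w4.pkl','rb'))
for n,p in[('g',(684,219)),('r',(402,186)),('y',(115,175))]: print(n,wz(s,c,p[0]*.64,p[1]*.64,.052).round(4))
print(r.hand_in())
```

```text
g [ 0.493  -0.1986  0.052 ]
r [0.5081 0.0195 0.052 ]
y [0.5271 0.2388 0.052 ]
the job is handed in; nothing more can be done
None
```

I pushed the green knob fully home first, then pulled the red knob all the way out, and handed the job in at about 10.7 s with the gripper open and clear.

- **Green:** it moved about 45 mm to its hard stop, where extra push raised the force with no further movement. After release, the camera put it at (0.493, -0.199). That is within about 3 mm of where I left it.
- **Red:** it moved about 45 mm to its outer stop. After release, the camera put it at (0.508, 0.020), still fully out.
- **Yellow:** it was not touched. It measured (0.527, 0.239) against (0.526, 0.236) at the start, which is within measuring error.
- **Glass and coasters:** the gripper did not go near either one. I did not measure them again at the end.
- **Forces:** the wrist readings at the end of each move stayed under 20 N.

No check failed. The wrist and top views disagreed by 3–4° on the red axis, and a close-up settled it at about 0° before I gripped the knob.

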